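Flip the bin tags so that only full specimen bins show green

TASK

Each of the four specimen bins on the board has a hinged two-faced tag in front of it. Push tags over so that every full bin (a specimen in both of its compartments) shows its tag's green face up and every bin that is half full or empty shows red. Leave the specimens and the other things on the worktop where they are.

Things in the scene. Friction and masses are not known exactly. Their poses are not given: they have to be found in the camera images.
- tag_a_stand: Stand of tag A, black, fixed on the board, 53 x 34 mm, up to 40 mm high; the tags B, C, D are built like A. Origin: centre of its underside, 6 mm over the worktop. Own x: from the tag to its bin, roughly away from the robot, parallel to the hinge; own y: left; z up. Hinge axis 32 mm over the origin.
- tag_a (a joint): Hinge of tag A: 0 = leaf upright; +0.83 = leaning right (own -y of the stand) on its stop, GREEN face up; -0.83 = leaning left (own +y) on its stop, RED face up. The leaf weighs about 20 g, swings freely, needs well under 1 N and falls by its weight onto the stop it leans towards.
- tag_a_far (a point): Centre of the floor of the far compartment of the bin behind tag A, 104 mm from the stand's origin. LEAF: 40 mm wide along the hinge, 3 mm thick, smooth slippery plastic; its free edge is a white round bead 6 mm thick, centred 36 mm from the hinge axis. At rest the bead is 27 mm left or right of the hinge and 62 mm over the worktop; upright, its top is 77 mm over the worktop.
- tag_b_stand: Stand of tag B. Each tag belongs to the bin right behind it: a fixed white box, 86 x 50 x 18 mm, with a cross wall between two compartments of about 37 x 42 mm. In the frame of its tag's stand the compartments' centres lie at x = 63 mm (near) and x = 104 mm (far), y = 0, floors at z = 4 mm. A bin is full when both compartments hold a specimen.
- tag_b (a joint): Hinge of tag B: 0 = leaf upright; +0.83 = leaning right (own -y of the stand) on its stop, GREEN face up; -0.83 = leaning left (own +y) on its stop, RED face up.
- tag_b_far (a point): Centre of the floor of the far compartment of the bin behind tag B, 104 mm from the stand's origin. A shut finger held upright beside the bead, on the side to which the leaf leans, its tip about 50 mm over the worktop, tips the leaf over when it moves sideways until its leading side is about 10 mm past the hinge; the leaf falls the rest.
- tag_c_stand: Stand of tag C. The four tags stand in a row along own y, 98 mm apart, with the letters in any order. The beads of two neighbouring tags that lean towards each other are 43 mm apart, centre to centre.
- tag_c (a joint): Hinge of tag C: 0 = leaf upright; +0.83 = leaning right (own -y of the stand) on its stop, GREEN face up; -0.83 = leaning left (own +y) on its stop, RED face up.
- tag_c_far (a point): Centre of the floor of the far compartment of the bin behind tag C, 104 mm from the stand's origin.
- tag_d_stand: Stand of tag D, built like stand A. Beware of the tall hardness tester that stands on the worktop to the left, beyond the left end of the board.
- tag_d (a joint): Hinge of tag D: 0 = leaf upright; +0.83 = leaning right (own -y of the stand) on its stop, GREEN face up; -0.83 = leaning left (own +y) on its stop, RED face up.
- tag_d_far (a point): Centre of the floor of the far compartment of the bin behind tag D, 104 mm from the stand's origin.
- spec_1: Mounted metal specimen: round resin puck of 30 mm diameter, black, with a star-shaped metal inlay, 17 mm high; loose in one compartment of a bin. Origin at the centre of its underside.
- spec_2: Mounted metal specimen: round resin puck of 30 mm diameter, black, with a square metal inlay, 15 mm high; loose in one compartment of a bin. Origin at the centre of its underside.
- spec_3: Mounted metal specimen: round resin puck of 30 mm diameter, black, with a square metal inlay, 18 mm high; loose in one compartment of a bin. Origin at the centre of its underside.
- spec_4: Mounted metal specimen: round resin puck of 30 mm diameter, black, with a round metal inlay, 16 mm high; loose in one compartment of a bin. Origin at the centre of its underside.
- spec_5: Mounted metal specimen: round resin puck of 30 mm diameter, dark red, with a square metal inlay, 13 mm high; loose in one compartment of a bin. Origin at the centre of its underside.
- bullseye_level: Bystander: round spirit level, white with a green top, 38 mm wide, 10 mm high, on the left end of the board. Origin at its underside.
- sample_jar: Bystander: small jar with a yellow lid, 38 mm wide, 48 mm high, on the right end of the board. Origin at its underside.
- mug: Bystander: dotted mug, 93 mm high. Origin at its underside.
- lens_cleaner: Bystander: small white bottle with a blue cap, 35 mm wide, 98 mm high. Origin at its underside.
- tape: Bystander: roll of tape, 98 mm wide, 25 mm high. Origin at its underside.
- hex_key: Bystander: black hex key, 98 mm long. Origin at its underside.

How it is judged:
By the outcome, as a careful person would: the job done as asked, in the order asked, and still so for the second after the job is handed in, with the robot touching nothing.
It also fails if it takes over 40 s, if anything falls off the work surface, if the arm or the gripper's body presses on something with over 40 N, if the wrist force passes 120 N, or if a joint passes its speed limit or range.

ROBOT

A 6-joint arm with a two-finger parallel gripper is mounted at the origin on a cart in front of the work surface, level with it; the furniture and walls round the work are solid. World frame = base frame: x ahead of the robot, y to its left, z up, the work surface at z = 0. Lengths are in mm, angles in rad, forces in N, time in s.
With the tool pointing down it reaches from about 325 to 900 mm from the base axis. Payload 3.5 kg.
Tool frame: the origin (TCP) lies at the very end of the fingers, on their centre line; the grasp point (between the pads) lies 19 mm behind it; z points along the fingers, y is the direction in which the jaws open and shut (so a half turn about z gives the same grasp; the last joint's range is limited). The gripper opens to 85 mm and grips with 20 to 120 N. Pads are 22 mm wide; open, the fingers measure 114 mm over their backs; the gripper's body (76 mm by 85 mm) begins 54 mm behind the grasp point. The pads swing forward as they close: fully open they stand 13 mm farther back than shut.
Start: joints at [-1.343, 0.276, -0.026, 1.268, 0, 1.467], TCP at [202.988, -591.116, 231.313] pointing down, gripper open.
Joint ranges: [-3.12, 3.12], [-0.85, 1.88], [-1.08, 1.24], [-1.95, 2.15], [-1.57, 1.53], [-3.14, 3.14]. Speed limits (rad/s): [2.57, 2.57, 3.14, 3.14, 3.14, 3.14].

INTERFACE

Orientations are given as [roll, pitch, yaw] about the fixed x, y, z axes, in that order (R = Rz(yaw) Ry(pitch) Rx(roll)).
In Python, from rig import sense, cams, r gives the robot as it stands.
- The arm moves only by the shell command python3 -m pendant 'ROWS' [FORCE]. ROWS is JSON, a list of rows, each a list of 3 entries, a list of its own where there are three numbers: the shift along the tool's x, y, z in cm, then the turn, a rotation vector about the tool's x, y, z in degrees, then the finger opening in cm, from 0 to 8.54. A call has 1 to 12 rows; each row shifts and turns the commanded pose from where the row before left it, along the tool's axes as they then stand; what a row does not reach is not made up. A row lasts 1/10 s, in which the tool goes at most 50 mm and 8.59 degrees, less where a joint would pass 70% of its speed; a pose out of reach is approached as far as the arm can. A call with a gripper value outside its range is refused whole. The fingers move at their own pace and stop on an object; FORCE is the grip in N (left out, the last holds). Time passes only in rows, so rows that do not move let the fingers close. It gives the time, the measured TCP pose, the force and the opening at its end, in the units of the state.
- sense(): the state, without advancing time (a new reading comes with each control period).
- cams.capture(name): name is "scene" or "top" or "wrist"; returns the picture (400x640x3 uint8, red, green, blue); there is no depth.
- cams.calibration(name): a dict with "fx", "fy", "cx", "cy" (pixels), "k1" (the pictures are not rectified: a ray, as slopes to the right and down, at radius r is drawn at 1 + k1 r^2 times it, then the intrinsics apply), "R" (3x3) and "t" (3): a world point X has camera coordinates R X + t. Camera axes: x right, y down, z forward; pixel columns grow to the right and rows downward; lengths in mm; the calibration is good to about 2 mm. A picture is of the moment at which its call begins: read the wrist's pose just before it. calibration takes no time and is no camera call; for the wrist camera it gives the pose at the moment of the call.
- r.sign_off(): hands the job in, once; it reports no verdict.
The state is a dict: "t": time; "joint_pos": joint angles; "joint_velocities": joint speeds; "tau": joint torques, N m; "tcp_pos": TCP position; "tcp_rot": TCP orientation; "contact_force": force on the tool from outside, world axes, zero at the start; "ft_torque": the same for the moment, N m; "gripper_width": finger opening in mm.
Only numpy, scipy, OpenCV 4.12 (cv2) and the standard library are available. Lean on these libraries where they do the work, as an engineer would, in place of code of your own. Each camera call takes 0.05 s, during which the arm holds its last target.

## Working session

There is one attempt and no reset: what is moved stays moved. The work goes in short steps, Python scripts to look and compute and a shell command to move; the robot and the scene stay as the last step left them, time stands still between calls to the robot, and variables do not carry over. Pictures are saved under pics/ and viewed, and the job is handed in when it is done.

```bash
mkdir -p pics; python3 - <<'E'
from rig import sense,cams,r
import cv2
s=sense();print(s)
for n in ("top","scene"):
    im=cams.capture(n);cv2.imwrite(f"pics/{n}0.png",im[:,:,::-1]);c=cams.calibration(n);print(n,c)
E
```

```text
{'t': 0.0, 'joint_pos': array([-1.34340628e+00,  2.77151250e-01, -2.79019294e-02,  1.26800993e+00,
       -1.86107592e-05,  1.46739793e+00]), 'joint_velocities': array([-0.00017889, -0.00062277, -0.00110647, -0.00129141,  0.00075724,
        0.00089046]), 'tau': array([ 5.36074713e-04, -4.45509911e+01,  2.95202172e+01,  1.65457232e-02,
       -2.22535215e-05,  1.23866732e-05]), 'tcp_pos': array([ 202.79987543, -590.34546107,  230.13846562]), 'tcp_rot': array([-3.13933605e+00, -2.15453164e-04,  3.30788221e-01]), 'contact_force': array([ 0.28666717,  0.54196533, -0.61493971]), 'ft_torque': array([-0.00039695, -0.00661209,  0.00318203]), 'gripper_width': 85.50492190870528}
top {'fx': 433.1809096629317, 'fy': 433.1809096629317, 'cx': 318.3015338045756, 'cy': 204.08324034576032, 'k1': -0.08055639153210048, 'R': array([[-1.00203854e-02, -9.99945815e-01, -2.82100533e-03],
       [-9.81122662e-01,  1.03765478e-02, -1.93107870e-01],
       [ 1.93126678e-01,  8.32736984e-04, -9.81173477e-01]]), 't': array([  12.47151758,  624.5524344 , 1785.18512238])}
scene {'fx': 457.7184311403246, 'fy': 457.7184311403246, 'cx': 324.9693873344161, 'cy': 188.01627124996912, 'k1': 0.012265165759072043, 'R': array([[ 0.97282651, -0.23146886, -0.00554588],
       [-0.18311076, -0.75448451, -0.63025676],
       [ 0.14170053,  0.61414599, -0.77636697]]), 't': array([-598.01088158,  138.01065445, 1525.03862753])}
```

View pics/top0.png

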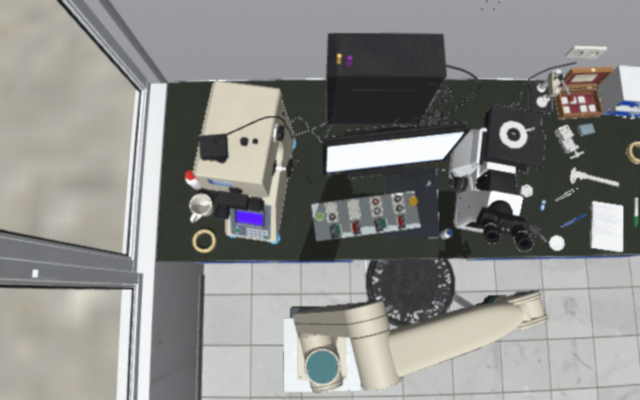

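View pics/scene0.png

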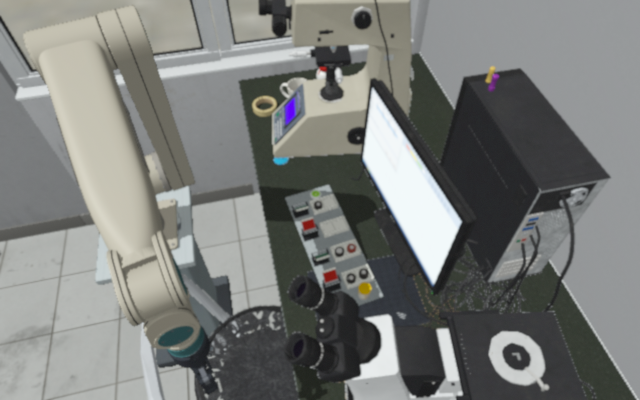

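```bash
python3 - <<'E'
import cv2
a=cv2.imread("pics/top0.png")[180:250,300:430];cv2.imwrite("pics/top0z.png",cv2.resize(a,None,fx=6,fy=6,interpolation=cv2.INTER_CUBIC))
a=cv2.imread("pics/scene0.png")[175:315,280:390];cv2.imwrite("pics/scene0z.png",cv2.resize(a,None,fx=4.2,fy=4.2,interpolation=cv2.INTER_CUBIC))
E
```

```text
(no output)
```

View pics/top0z.png

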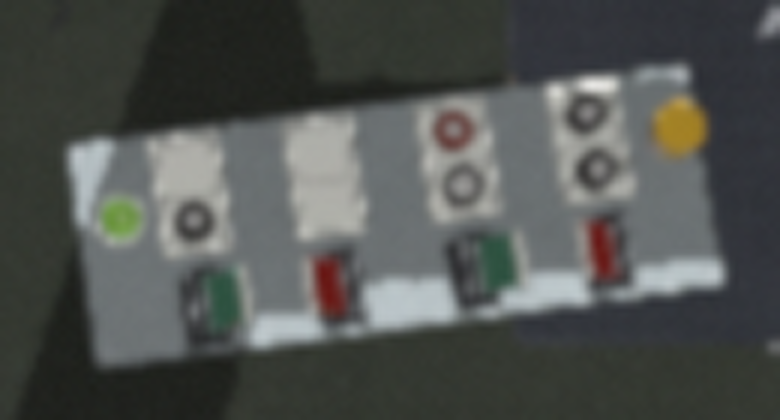

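View pics/scene0z.png

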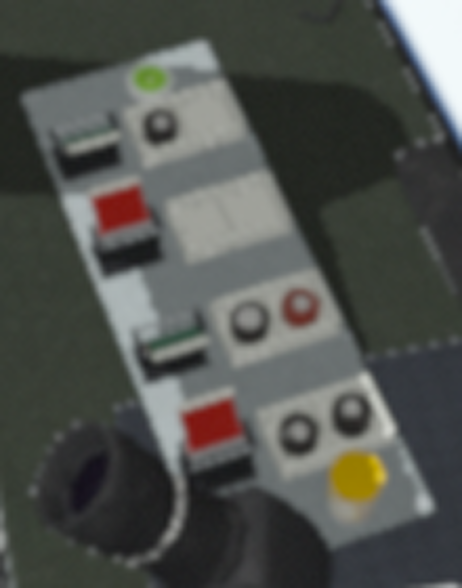

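The row from the left shows:

| Tag | Face up | Bin | Action |
|---|---|---|---|
| 1 | green | near puck only, half full | flip to red |
| 2 | red | empty | leave |
| 3 | green | full (5 pucks in total, consistent) | leave |
| 4 | red | full | flip to green |

Next I'll localise the tags and the obstacles.

```bash
cat > h.py <<'E'
import numpy as np,cv2
from rig import sense,cams,r
def ray(n,u,v,c=None):
    c=c or cams.calibration(n)
    K=np.array([[c['fx'],0,c['cx']],[0,c['fy'],c['cy']],[0,0,1]])
    p=cv2.undistortPoints(np.array([[[u,v]]],float),K,np.array([c['k1'],0,0,0.]))[0,0]
    R=np.array(c['R']);t=np.array(c['t'])
    return -R.T@t, R.T@np.array([p[0],p[1],1])
def plane(n,u,v,z,c=None):
    o,d=ray(n,u,v,c);return o+d*(z-o[2])/d[2]
def tri(a,b):
    (o1,d1),(o2,d2)=a,b
    s=np.linalg.lstsq(np.c_[d1,-d2],o2-o1,rcond=None)[0]
    p,q=o1+s[0]*d1,o2+s[1]*d2
    return (p+q)/2,np.linalg.norm(p-q)
E
python3 - <<'E'
from h import *
np.set_printoptions(precision=1,suppress=True)
for n,box in (("top",(300,430,180,250)),("scene",(280,390,175,315))):
    im=cv2.imread(f"pics/{n}0.png");hsv=cv2.cvtColor(im,cv2.COLOR_BGR2HSV)
    for nm,lo,hi in (("red",(0,150,60),(8,255,255)),("red2",(172,150,60),(180,255,255)),("green",(60,70,30),(95,255,255)),("lime",(38,90,80),(58,255,255)),("yel",(18,120,80),(32,255,255))):
        m=cv2.inRange(hsv,lo,hi);mm=np.zeros_like(m);mm[box[2]:box[3],box[0]:box[1]]=m[box[2]:box[3],box[0]:box[1]]
        k,l,st,ce=cv2.connectedComponentsWithStats(mm)
        for i in range(1,k):
            if st[i,4]>=6: print(n,nm,st[i],ce[i].round(1),plane(n,*ce[i],{'lime':16,'yel':54}.get(nm,50)))
# board corners top view (zoom/6+offset)
for u,v in ((68,145),(688,68),(725,285),(100,365)):
    print("corner",plane("top",300+u/6-.4,180+v/6-.4,6))
for nm,u,v in (("pt4",602,253),("pt1",225,300)): print(nm,plane("top",300+u/6,180+v/6,50))
# eyepieces top: top px guesses, scene px
im=cv2.imread("pics/top0.png")[90:265,420:560];cv2.imwrite("pics/topm.png",cv2.resize(im,None,fx=4,fy=3.4,interpolation=cv2.INTER_CUBIC))
E
```

```text
top red [399 218   3   8  15] [399.9 221.5] [ 547.3 -341.    50. ]
top red [353 224   4   8  23] [354.4 227.3] [ 524.5 -146.1   50. ]
top green [380 220   5   8  34] [382.2 223.2] [ 541.1 -265.3   50. ]
top green [335 226   5   9  34] [336.7 229.6] [515.5 -70.7  50. ]
top lime [317 214   6   5  25] [319.6 216. ] [580.8   1.   16. ]
top yel [409 197   9   9  59] [413.1 200.8] [ 636.1 -401.3   54. ]
scene red [303 220  12  10  76] [308.3 224.4] [ 526.2 -141.8   50. ]
scene red [324 271  13  11  92] [329.9 275.8] [ 549.9 -337.    50. ]
scene green [321 253   6   3   6] [323.5 254.2] [ 548.3 -260.8   50. ]
scene lime [312 191   7   5  31] [315.2 193.1] [580.8   4.9  16. ]
scene yel [359 283  13  12 121] [364.6 288. ] [ 637.7 -401.1   54. ]
corner [637.2  38.4   6. ]
corner [ 690.4 -419.9    6. ]
corner [ 528.4 -438.5    6. ]
corner [475.4  16.5   6. ]
pt4 [ 544.5 -342.8   50. ]
pt1 [514.  -74.2  50. ]
```

View pics/topm.png

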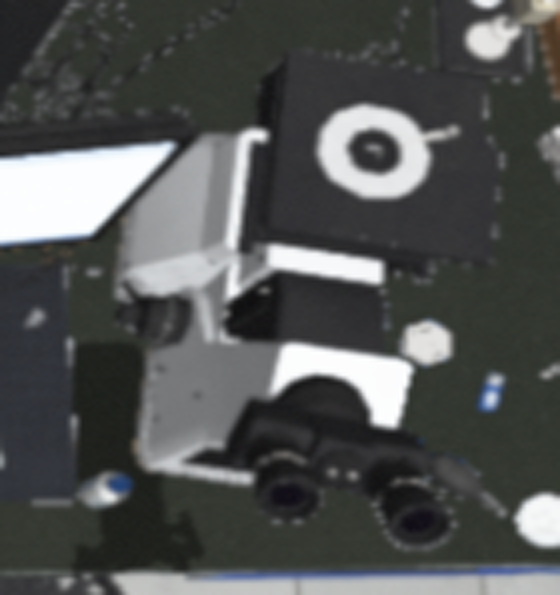

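```bash
python3 - <<'E'
from h import *
np.set_printoptions(precision=1,suppress=True)
a=lambda u,v:ray("top",420+u/4,90+v/3.4)
for nm,t,s in (("eyeL",(288,492),(304,290)),("eyeR",(415,520),(299,346)),("cap",(118,483),None)):
    if s: print(nm,tri(a(*t),ray("scene",*s)))
    else: print(nm,plane("top",420+t[0]/4,90+t[1]/3.4,98))
for z in (100,200,300): print(z,"scope left side front",plane("top",420+145/4,90+465/3.4,z), "monitor right/left bottom",plane("top",325,172,z),plane("top",444,150,z))
E
```

```text
eyeL (array([ 438.4, -569.1,  461. ]), np.float64(4.240642718731977))
eyeR (array([ 408.4, -673.9,  464. ]), np.float64(3.1107560419098705))
cap [ 493.2 -537.3   98. ]
100 scope left side front [ 514.8 -566.7  100. ] monitor right/left bottom [755.1 -23.7 100. ] [ 848.6 -537.7  100. ]
200 scope left side front [ 500.8 -534.4  200. ] monitor right/left bottom [727.6 -22.1 200. ] [ 815.9 -507.1  200. ]
300 scope left side front [ 486.9 -502.2  300. ] monitor right/left bottom [700.1 -20.5 300. ] [ 783.1 -476.5  300. ]
```

```bash
python3 -m pendant '[[[1.6,-1.5,0],[0,0,0],0],[[3.3,-3.1,0],[0,0,0],0],[[3.3,-3.1,0],[0,0,0],0],[[3.3,-3.1,0],[0,0,0],0],[[3.3,-3.1,0],[0,0,0],0],[[3.3,-3.1,0],[0,0,0],0],[[1.6,-1.5,0],[0,0,0],0],[[0,0,0],[0,0,0],0]]'
python3 -m pendant '[[[0,0,0],[0,0,-3.7],0],[[0,0,0],[0,0,-7.4],0],[[0,0,0],[0,0,-7.4],0],[[0,0,0],[0,0,-7.4],0],[[0,0,0],[0,0,-7.4],0],[[0,0,0],[0,0,-7.4],0],[[0,0,0],[0,0,-7.4],0],[[0,0,0],[0,0,-7.4],0],[[0,0,0],[0,0,-7.4],0],[[0,0,0],[0,0,-7.4],0],[[0,0,0],[0,0,-7.4],0],[[0,0,0],[0,0,0],0]]'
python3 - <<'E'
from h import *
im=cams.capture("wrist");cv2.imwrite("pics/w1.png",im[:,:,::-1]);s=sense();print(s['t'],s['tcp_pos'],s['tcp_rot'],s['joint_pos'],s['gripper_width'])
E
```

```text
t: 0.9
tcp_pos: [329.7, -349.1, 230.9]
tcp_rot: [-3.14, -0.0, 0.335]
contact_force: [0.2, 0.6, 0.0]
gripper_width: 0.0
t: 2.1
tcp_pos: [328.7, -353.0, 231.0]
tcp_rot: [-3.141, -0.0, 1.686]
contact_force: [0.1, -0.1, -1.0]
gripper_width: -0.2
2.15 [ 328.81805081 -352.86646601  231.03373403] [-3.14118345e+00 -1.07811334e-04  1.68336273e+00] [-9.54604289e-01  2.26757649e-02 -3.24789893e-01  1.22362258e+00
 -3.06368656e-04  5.03625657e-01] 0.16834284242581435
```

View pics/w1.png

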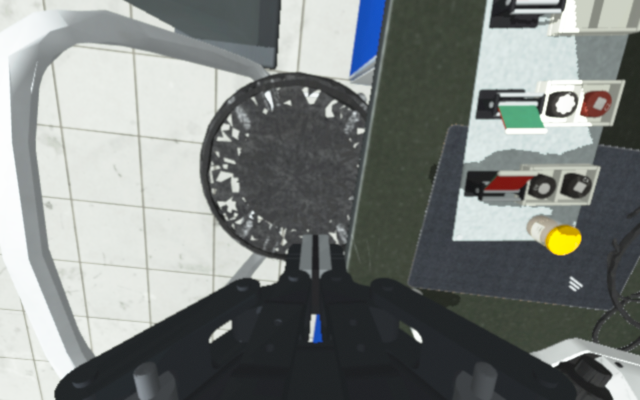

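Wrist view: tag 3 is green at (521,116) with a star puck and a red puck behind it. Tag 4 is red at (508,183) with two pucks behind it. I'll move above the gap between them.

```bash
python3 -m pendant '[[[0.25,2.2,0],[0,0,0],0],[[0.5,4.0,0],[0,0,0],0],[[0.5,4.0,0],[0,0,0],0],[[0.5,4.0,1],[0,0,0],0],[[0.5,4.0,1],[0,0,0],0],[[0.25,2.5,2],[0,0,0],0],[[0,1.1,2],[0,0,0],0],[[0,0,1],[0,0,0],0],[[0,0,0],[0,0,0],0],[[0,0,0],[0,0,0],0]]'
python3 - <<'E'
from h import *
c=cams.calibration("wrist");im=cams.capture("wrist");cv2.imwrite("pics/w2.png",im[:,:,::-1]);s=sense();print(s['t'],s['tcp_pos'],s['tcp_rot'])
import pickle;pickle.dump(c,open("w2.pkl","wb"))
E
```

```text
t: 3.15
tcp_pos: [542.1, -302.5, 161.6]
tcp_rot: [-3.141, -0.0, 1.685]
contact_force: [-0.4, -0.1, 0.2]
gripper_width: 0.0
3.2 [ 542.44457423 -302.84988926  162.30057021] [3.14092446e+00 8.46119479e-04 1.68518346e+00]
```

View pics/w2.png

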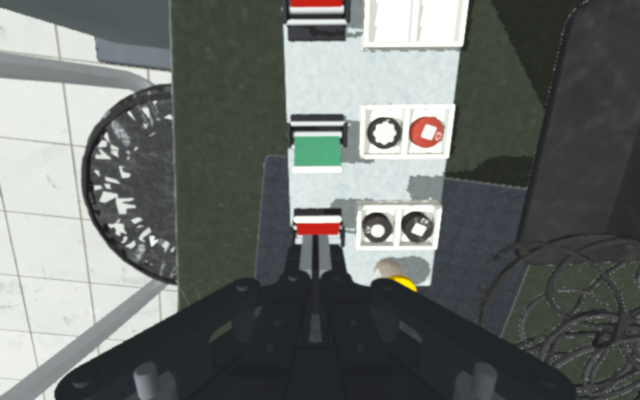

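```bash
python3 - <<'E'
from h import *
import pickle
np.set_printoptions(precision=1,suppress=True)
c=pickle.load(open("w2.pkl","rb"))
im=cv2.imread("pics/w2.png")
print(im[100:245,315].min(axis=1))
print("cam",-np.array(c['R']).T@np.array(c['t']))
hsv=cv2.cvtColor(im,cv2.COLOR_BGR2HSV)
ex=np.array([.9935,.114]);ey=np.array([-.114,.9935])
for v in (165,168,171,210,212,216): 
    p=plane("wrist",317,v,62,c);print(v,p,"along row rel tcp(542.3,-302.7):",(p[:2]-[542.3,-302.7])@ey)
for u,v in ((292,168),(341,168),(296,212),(342,212)):
    p=plane("wrist",u,v,62,c);print(u,v,p)
cv2.imwrite("pics/w2z.png",cv2.resize(im[95:275,265:375],None,fx=3.3,fy=3.3,interpolation=cv2.INTER_CUBIC))
E
```

```text
[223 223 222 221 220 220 222 223 222 222 221 220 215 181 107  60  58  59
  59  62  92 160 222 235 225 178  97  43  36  39  72 140 203 230 236 220
 158 102  86  86  86  87  87  87  87  86  86  86  86  86  86  86  86  87
  86  86  86  86  85  86  85  86  86  87  91 130 212 249 254 255 255 254
 249 231 218 217 218 220 222 222 221 219 218 219 219 220 221 222 221 219
 216 215 217 220 221 222 222 220 218 218 217 217 219 220 221 222 219 191
 123  62  48  51  51  50  64 118 203 247 254 255 255 254 238 134  37  23
  25  23  24  24  25  25  24  26  29  33  32  32  32  31  31  31  30  30
  31]
cam [ 533.8 -228.5  304.3]
165 [ 541.  -277.4   62. ] along row rel tcp(542.3,-302.7): 25.261534405036972
168 [ 541.2 -280.    62. ] along row rel tcp(542.3,-302.7): 22.69197882512535
171 [ 541.5 -282.5   62. ] along row rel tcp(542.3,-302.7): 20.10647436980703
210 [ 545.6 -317.4   62. ] along row rel tcp(542.3,-302.7): -15.025750543430506
212 [ 545.8 -319.3   62. ] along row rel tcp(542.3,-302.7): -16.907091955477647
216 [ 546.3 -323.1   62. ] along row rel tcp(542.3,-302.7): -20.69421944289693
292 168 [ 520.3 -282.4   62. ]
341 168 [ 561.4 -277.7   62. ]
296 212 [ 527.4 -321.4   62. ]
342 212 [ 567.8 -316.8   62. ]
```

View pics/w2z.png

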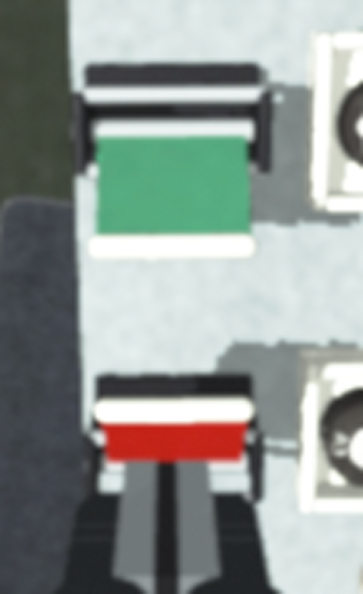

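Bead of tag 3 is at v≈169.5 and bead of tag 4 at v≈219, i.e. +21 and −23.5 mm along the row from the TCP. The finger is centred in the gap, so I'm going down.

```bash
python3 -m pendant '[[[-0.1,0.3,1],[0,0,0],0],[[0,0,2],[0,0,0],0],[[0,0,2],[0,0,0],0],[[0,0,2],[0,0,0],0],[[0,0,2],[0,0,0],0],[[0,0,1.2],[0,0,0],0],[[0,0,0.6],[0,0,0],0],[[0,0,0],[0,0,0],0],[[0,0,0],[0,0,0],0]]'
python3 - <<'E'
from h import *
im=cams.capture("wrist");cv2.imwrite("pics/w3.png",im[:,:,::-1]);s=sense();print(s['t'],s['tcp_pos'],s['tcp_rot'],s['contact_force'])
E
```

```text
t: 4.1
tcp_pos: [546.6, -303.2, 54.2]
tcp_rot: [3.14, 0.001, 1.687]
contact_force: [-0.0, 1.3, 0.4]
gripper_width: 0.3
4.15 [ 546.79276439 -303.33863029   54.49135114] [3.13999075e+00 1.44067207e-03 1.68682471e+00] [ 0.60438603  0.03192368 -0.09424039]
```

View pics/w3.png

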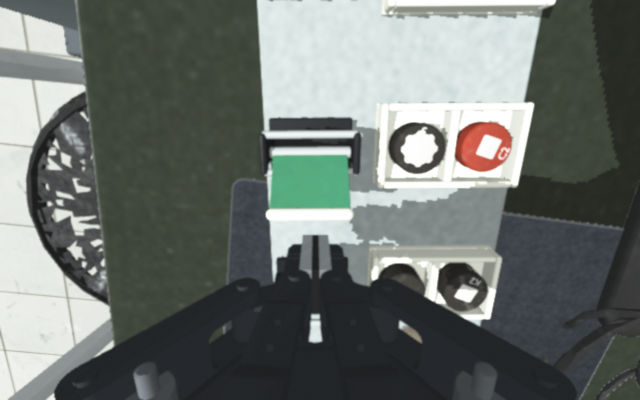

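Finger is down at z 54 with no contact, tag 3 untouched. Pushing tag 4 to the right.

```bash
python3 -m pendant '[[[-0.4,0,0.1],[0,0,0],0],[[-0.6,0,0],[0,0,0],0],[[-0.8,0,0],[0,0,0],0],[[-0.8,0,0],[0,0,0],0],[[-0.8,0,0],[0,0,0],0],[[-0.8,0,0],[0,0,0],0],[[-0.6,0,0],[0,0,0],0],[[-0.4,0,0],[0,0,0],0],[[0,0,0],[0,0,0],0],[[0,0,0],[0,0,0],0],[[0,0,0],[0,0,0],0]]'
python3 - <<'E'
from h import *
for n in("top","scene"):
  im=cams.capture(n);cv2.imwrite(f"pics/{n}4.png",im[:,:,::-1])
a=cv2.imread("pics/scene4.png")[175:315,280:390];cv2.imwrite("pics/scene4z.png",cv2.resize(a,None,fx=4.2,fy=4.2,interpolation=cv2.INTER_CUBIC))
E
```

```text
t: 5.25
tcp_pos: [551.8, -354.0, 52.3]
tcp_rot: [-3.141, -0.0, 1.687]
contact_force: [-0.3, 0.6, 0.4]
gripper_width: 0.4
```

View pics/scene4z.png

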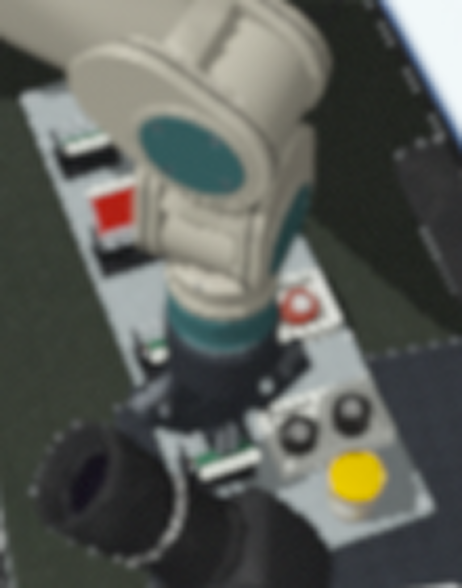

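Tag 4 has fallen over to the right (green edge at (228,462) in the zoom). Lifting and travelling to the gap between tags 1 and 2.

```bash
python3 -m pendant '[[[0,0,-1],[0,0,0],0],[[0,0,-2.5],[0,0,0],0],[[0,0,-3],[0,0,0],0],[[0,0,-3],[0,0,0],0],[[0,0,-1.5],[0,0,0],0],[[0,0,0],[0,0,0],0]]'
python3 -m pendant '[[[1.5,0,0],[0,0,0],0],[[3.5,0,0],[0,0,0],0],[[3.5,0,0],[0,0,0],0],[[3.5,0,0],[0,0,0],0],[[3.5,0,0],[0,0,0],0],[[3.5,0,0],[0,0,0],0],[[3.5,0,0],[0,0,0],0],[[2.1,0,0],[0,0,0],0],[[0,0,0],[0,0,0],0],[[0,0,0],[0,0,0],0]]'
python3 - <<'E'
from h import *
import pickle
c=cams.calibration("wrist");im=cams.capture("wrist");cv2.imwrite("pics/w5.png",im[:,:,::-1]);s=sense();print(s['t'],s['tcp_pos'],s['tcp_rot'])
pickle.dump((c,s['tcp_pos']),open("w5.pkl","wb"))
print(im[90:250,315].min(axis=1))
E
```

```text
t: 5.95
tcp_pos: [553.8, -355.7, 165.9]
tcp_rot: [3.137, 0.005, 1.687]
contact_force: [0.2, -0.4, 0.8]
gripper_width: 0.2
t: 6.95
tcp_pos: [521.9, -108.9, 160.6]
tcp_rot: [-3.139, -0.001, 1.688]
contact_force: [-0.1, -0.3, 0.4]
gripper_width: 0.2
7.0 [ 522.50113071 -109.70036181  161.0154315 ] [-3.13948774e+00 -6.49415065e-04  1.68723595e+00]
[227 228 229 231 231 231 230 229 228 226 225 225 226 228 229 230 229 228
 226 227 228 225 193 111  62  59  60  61  73 120 188 231 237 221 165  94
  58  55  60  90 155 216 236 239 216 143  95  87  86  87  87  87  88  88
  87  87  87  87  88  87  88  87  87  86  88  88  87  87  87  88  88  87
  88 100 151 226 251 254 255 255 254 247 228 224 226 227 227 227 227 228
 227 227 226 226 227 228 230 231 231 231 229 228 227 226 225 225 225 225
 225 226 226 227 227 227 227 223 197 132  67  49  51  53  52  62 113 198
 247 254 255 255 254 238 134  40  26  24  24  26  26  27  26  25  24  24
  30  34  33  31  31  32  31  31  31  31  30  31  31  31  32  31]
```

View pics/w5.png

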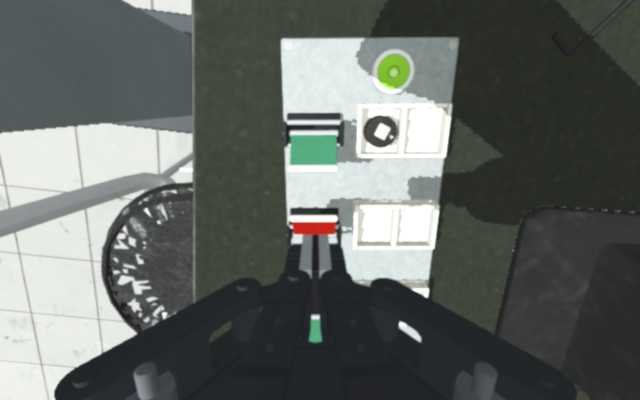

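The half-full bin is confirmed: one puck in the near compartment at (381,131), far compartment empty. Tag 1's bead is at v≈168 and tag 2's at v≈219, so the finger is again centred. Going down.

```bash
python3 -m pendant '[[[0,0,1],[0,0,0],0],[[0,0,2],[0,0,0],0],[[0,0,2],[0,0,0],0],[[0,0,2],[0,0,0],0],[[0,0,2],[0,0,0],0],[[0,0,1.2],[0,0,0],0],[[0,0,0.6],[0,0,0],0],[[0,0,0],[0,0,0],0],[[0,0,0],[0,0,0],0]]'
python3 - <<'E'
from h import *
s=sense();print(s['t'],s['tcp_pos'],s['tcp_rot'],s['contact_force'])
im=cams.capture("wrist");cv2.imwrite("pics/w6.png",im[:,:,::-1])
E
```

```text
t: 7.9
tcp_pos: [524.1, -110.4, 54.8]
tcp_rot: [3.141, 0.0, 1.687]
contact_force: [0.7, 0.8, 0.3]
gripper_width: 0.0
7.9 [ 524.08660863 -110.43528528   54.82426966] [3.14062332e+00 4.89398630e-04 1.68661069e+00] [0.6645063  0.83500226 0.26871347]
```

View pics/w6.png

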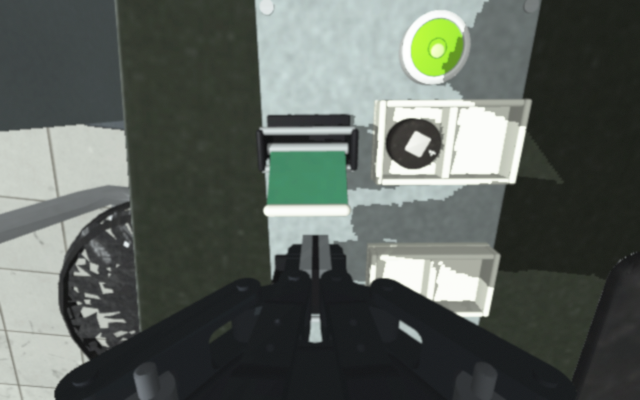

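Finger is in the gap with no contact; tag 1 is still green with its bead at (307,211). Pushing it left.

```bash
python3 -m pendant '[[[0.4,0,0.1],[0,0,0],0],[[0.6,0,0],[0,0,0],0],[[0.8,0,0],[0,0,0],0],[[0.8,0,0],[0,0,0],0],[[0.8,0,0],[0,0,0],0],[[0.8,0,0],[0,0,0],0],[[0.6,0,0],[0,0,0],0],[[0.4,0,0],[0,0,0],0],[[0,0,0],[0,0,0],0],[[0,0,0],[0,0,0],0],[[0,0,0],[0,0,0],0]]'
python3 - <<'E'
from h import *
s=sense();print(s['t'],s['tcp_pos'],s['tcp_rot'],s['contact_force'])
im=cams.capture("wrist");cv2.imwrite("pics/w7.png",im[:,:,::-1])
E
```

```text
t: 9.05
tcp_pos: [517.6, -58.6, 53.3]
tcp_rot: [3.141, 0.0, 1.687]
contact_force: [0.3, -0.4, 0.0]
gripper_width: -0.0
9.05 [517.59378455 -58.61800306  53.34591136] [3.14145751e+00 1.58008595e-04 1.68659087e+00] [ 0.25617648 -0.35058018  0.00355776]
```

View pics/w7.png

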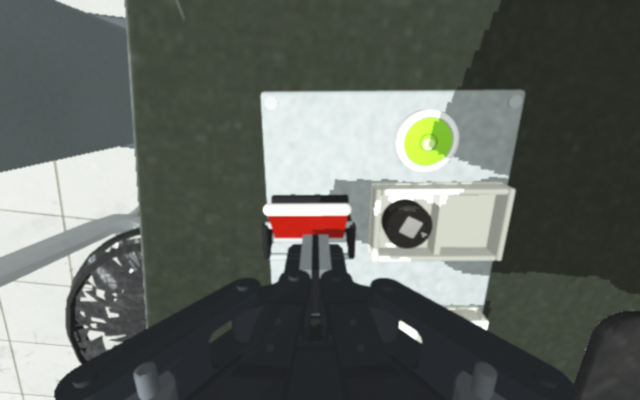

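Tag 1 now shows red at (308,224). Lifting and backing off for a final look.

```bash
python3 -m pendant '[[[0,0,-1],[0,0,0],0],[[0,0,-2.5],[0,0,0],0],[[0,0,-3],[0,0,0],0],[[0,0,-3],[0,0,0],0],[[0,0,-2],[0,0,0],0],[[0,-1.5,0],[0,0,0],0],[[0,-3,0],[0,0,0],0],[[0,-3,0],[0,0,0],0],[[0,-3,0],[0,0,0],0],[[0,-1.5,0],[0,0,0],0],[[0,0,0],[0,0,0],0],[[0,0,0],[0,0,0],0]]'
python3 - <<'E'
from h import *
s=sense();print(s['t'],s['tcp_pos'])
for n in("top","scene"):
  im=cams.capture(n);cv2.imwrite(f"pics/{n}8.png",im[:,:,::-1])
a=cv2.imread("pics/scene8.png")[175:315,280:390];a=cv2.resize(a,None,fx=4,fy=4,interpolation=cv2.INTER_CUBIC)
b=cv2.imread("pics/top8.png")[180:250,300:430];b=cv2.resize(b,None,fx=6,fy=6,interpolation=cv2.INTER_CUBIC)
cv2.imwrite("pics/s8z.png",a);cv2.imwrite("pics/t8z.png",b)
E
```

```text
t: 10.3
tcp_pos: [398.7, -72.5, 168.4]
tcp_rot: [3.14, 0.0, 1.686]
contact_force: [0.7, -0.1, 0.3]
gripper_width: 0.0
10.3 [398.74593665 -72.49818232 168.38878086]
```

View pics/s8z.png

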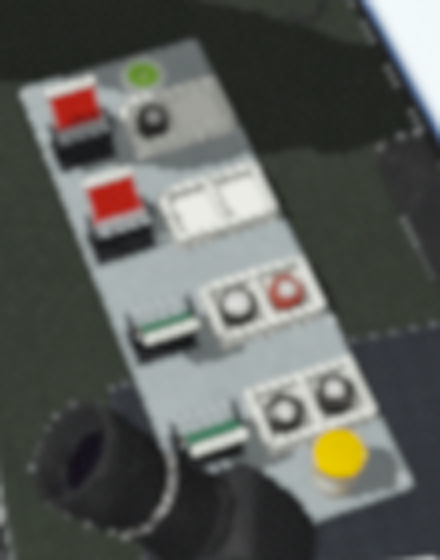

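View pics/t8z.png

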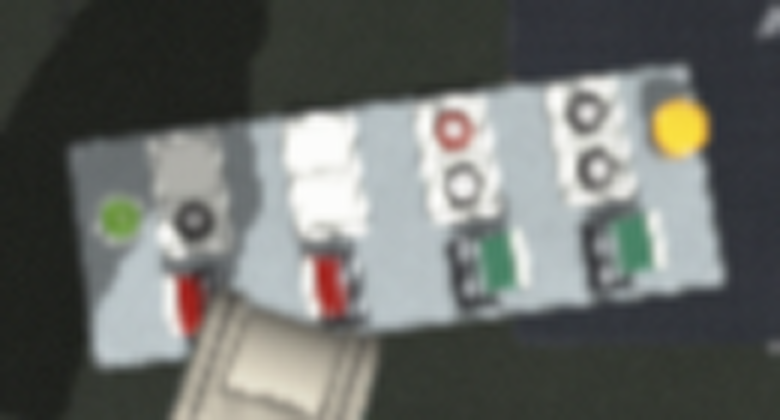

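Left to right the tags show red, red, green, green, and everything else is in place.

```bash
python3 -c "
from rig import r
print(r.sign_off())"
```

```text
the job is handed in; nothing more can be done
None
```

The job is done and handed in at about 10.4 s of robot time. I flipped two tags: the leftmost from green to red, because its bin was half full, and the rightmost from red to green, because its bin was full. The two middle tags were already right, so I left them alone.

The last top and scene pictures show, from left to right:

| Bin | Contents | Tag now |
|---|---|---|
| 1 (leftmost) | one specimen, half full | red |
| 2 | empty | red |
| 3 | full | green |
| 4 (rightmost) | full | green |

- **Other things:** The specimens, spirit level and jar look unmoved in those pictures. The arm stayed clear of the mug, bottle, tape and hex key, but I did not check these in the last pictures.
- **Forces:** Readings at the end of each move were under about 1.5 N, and the arm was clear of everything at hand-in.
- **Disagreements:** No check failed. The top and scene cameras differed by about 4 mm on tag positions. The wrist camera put the gap between tags 3 and 4 at about 45 mm and between tags 1 and 2 at about 46 mm, against the stated 43 mm. Both were small enough for the finger to fit.

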